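# Find the vacuum box that has lost its seal and open its vent

### The job

One of the three vacuum boxes in the wooden rack has lost its vacuum: feel for it by pressing the round buttons in the lids - on that box the button clicks all the way down under a light push, while on the sealed ones it only gets harder, and those must not be forced down. Once you have clicked the slack button down, let it spring up and slide that box's grey vent tab fully open, to its stop. Leave the tabs of the sealed boxes shut and the other things on the worktop where they stand.

Things in the scene. Friction and masses are not known exactly. Their poses are not given: they have to be found in the camera images.
- rack: Fixed tray of light wood, 142 x 296 x 30 mm, three bays. Origin: centre of its underside, on the worktop; x across it, away from the robot; y along it, to the left; z up. Each bay holds fast one of three outwardly alike vacuum boxes (clear, white lid). Lid 126 mm along x, 84 along y, flat top 76 mm above the worktop. Which box is in which bay differs every time and cannot be seen.
- button_left (a point): Centre of the top of the round white push button, unpressed, in the lid of the box in the left bay, at the lid's far end. 28 mm across, 10 mm above the lid top; sprung, moves straight down by 5 mm. Axes as the rack's. All need about 4 N before they move at all; how they go on, see button_a. All spring back when released.
- button_middle (a point): Centre of the top of the round white push button, unpressed, in the lid of the box in the middle bay, at the lid's far end. 28 mm across, 10 mm above the lid top; sprung, moves straight down by 5 mm. Axes as the rack's. All need about 4 N before they move at all; how they go on, see button_a. All spring back when released.
- button_right (a point): Centre of the top of the round white push button, unpressed, in the lid of the box in the right bay, at the lid's far end. 28 mm across, 10 mm above the lid top; sprung, moves straight down by 5 mm. Axes as the rack's. All need about 4 N before they move at all; how they go on, see button_a. All spring back when released.
- tab_left (a point): Middle of the robot-side upright face of the grey vent tab of the box in the left bay, as fully shut (the point does not move with the tab). Tab 10 mm along x, 24 along y, 13 high on the lid top; the face is 10 mm from the lid's near edge. It slides along the rack's +x, toward its button, 26 mm to a stop, friction about 3 N, stays where left, may start 4 mm open.
- tab_middle (a point): Middle of the robot-side upright face of the grey vent tab of the box in the middle bay, as fully shut (the point does not move with the tab). Tab 10 mm along x, 24 along y, 13 high on the lid top; the face is 10 mm from the lid's near edge. It slides along the rack's +x, toward its button, 26 mm to a stop, friction about 3 N, stays where left, may start 4 mm open.
- tab_right (a point): Middle of the robot-side upright face of the grey vent tab of the box in the right bay, as fully shut (the point does not move with the tab). Tab 10 mm along x, 24 along y, 13 high on the lid top; the face is 10 mm from the lid's near edge. It slides along the rack's +x, toward its button, 26 mm to a stop, friction about 3 N, stays where left, may start 4 mm open.
- button_a (a joint): How far the button of box a is pressed, m: 0 up, 0.005 fully down; its bay is not told. If the vacuum is lost it peaks at about 5 N some 1.7 mm down and then snaps through: the resistance falls to about 2 N at its stop, 5 mm down. If sealed it only gets harder, by 3 N per mm (7 N at 1 mm, 10 N at 2 mm); forcing it 3.5 mm down (14.5 N) spoils the seal.
- button_b (a joint): How far the button of box b is pressed, m: 0 up, 0.005 fully down; its bay is not told. If the vacuum is lost it peaks at about 5 N some 1.7 mm down and then snaps through: the resistance falls to about 2 N at its stop, 5 mm down. If sealed it only gets harder, by 3 N per mm (7 N at 1 mm, 10 N at 2 mm); forcing it 3.5 mm down (14.5 N) spoils the seal.
- button_c (a joint): How far the button of box c is pressed, m: 0 up, 0.005 fully down; its bay is not told. If the vacuum is lost it peaks at about 5 N some 1.7 mm down and then snaps through: the resistance falls to about 2 N at its stop, 5 mm down. If sealed it only gets harder, by 3 N per mm (7 N at 1 mm, 10 N at 2 mm); forcing it 3.5 mm down (14.5 N) spoils the seal.
- tab_a (a joint): How far the vent tab of box a is open, m: 0 shut, 0.026 fully open. The bay of box a is not told.
- tab_b (a joint): How far the vent tab of box b is open, m: 0 shut, 0.026 fully open. The bay of box b is not told.
- tab_c (a joint): How far the vent tab of box c is open, m: 0 shut, 0.026 fully open. The bay of box c is not told.
- spice_jar: Bystander: spice jar with dark cap, 44 mm across, 105 mm tall, behind the rack. Origin: centre of its underside.
- nut_jar: Bystander: squat jar with black lid, 65 mm across, 98 mm tall, behind the rack. Origin: centre of its underside.
- bean_tin: Bystander: food tin, 75 mm across, 110 mm tall, to the right of the rack. Origin: centre of its underside.
- mug: Bystander: black mug with steel rim, 78 mm across (106 with handle), 105 mm tall, to the right of the tin. Origin: centre of its underside.

How it is judged (in metres and radians):
On the way, in this order (a step that is already met when the one before it is completed fails the run):
1. the button of the box that has lost its vacuum is clicked down (at least 4 mm of 5) while its tab is still shut (value of joint button_a above 0.004 m and value of joint tab_a below 0.008 m), for 0.1 s.
2. that button is up again and the box's vent tab is slid open to its stop (within 3 mm) (value of joint tab_a above 0.023 m and value of joint button_a below 0.0015 m), for 0.2 s.
At the end, for the whole second after the job is handed in: The vent tab of the box that has lost its vacuum is open to its stop (within 3 mm), the tabs of the two sealed boxes are shut (less than 8 mm open), and all three buttons are up (within 1.5 mm) (all of step 2 and value of joint each of tab_b, tab_c below 0.008 m and value of joint each of button_b, button_c below 0.0015 m); the robot touches nothing.
It fails at once if a sealed box's button is forced down 3.5 mm or more (value of joint any of button_b, button_c above 0.0035 m).
It fails at once if a sealed box's vent tab is opened 8 mm or more (value of joint any of tab_b, tab_c above 0.008 m).
It fails at once if a bystander is moved by more than 30 mm or tipped over (distance of any of spice_jar, nut_jar, bean_tin, mug from where it was at the start of the episode above 0.03 m or angle between any of spice_jar, nut_jar, bean_tin, mug's own z axis and vertical above 0.5 rad).
It also fails if it takes over 64 s, if anything falls off the work surface, if the arm or the gripper's body presses on something with over 40 N, if the wrist force passes 120 N, or if a joint passes its speed limit or range.

### The arm

A 7-joint arm with a two-finger parallel gripper is mounted at the origin on a cart in front of the work surface, level with it; the furniture and walls round the work are solid. World frame = base frame: x ahead of the robot, y to its left, z up, the work surface at z = 0. Lengths are in mm, angles in rad, forces in N, time in s.
With the tool pointing down it reaches from about 400 to 850 mm from the base axis. Payload 10.4 kg.
Tool frame: the origin (TCP) lies at the very end of the fingers, on their centre line; the grasp point (between the pads) lies 19 mm behind it (bot.hold_point_z is the distance from the TCP to the grasp point, in mm); z points along the fingers, y is the direction in which the jaws open and shut (so a half turn about z gives the same grasp; the last joint's range is limited). The gripper opens to 87 mm and grips with 3 to 60 N. Pads are 19 mm wide; open, the fingers measure 117 mm over their backs; the gripper's body (75 mm by 190 mm) begins 51 mm behind the grasp point.
Start: joints at [-1.173, 0.332, -0.065, 1.46, 0.022, 1.35, -0.088], TCP at [255.297, 570.505, 222.576] pointing down, gripper open.
Joint ranges: [-2.6, 2.6], [-0.5, 2.12], [-1.47, 1.34], [0.16, 2.42], [-1.27, 4.41], [0.06, 2.06], [-2.6, 2.6]. Speed limits (rad/s): [2.22, 2.22, 2.79, 2.79, 3.14, 3.14, 3.14].

### API

Orientations are given as a rotation vector (axis times angle).
In Python, from bench import bot gives the robot as it stands.
- The arm moves only by the tool send_rows, never from a script. Its argument "moves" is a list of rows, each a list of 5 numbers: the shift along the tool's x, y, z scaled (see below), then the turn about the tool's z scaled (see below), then the finger opening in mm, from 0 to 87. A call has 1 to 20 rows; each row shifts and turns the commanded pose from where the row before left it, along the tool's axes as they then stand; what a row does not reach is not made up. The controller multiplies each number of a shift by 0.05 m and each number of a turn by 0.1 rad. A row lasts 1/10 s, in which the tool goes at most 50 mm and 8.59 degrees, less where a joint would pass 70% of its speed; a pose out of reach is approached as far as the arm can. A call with a number of a shift or a turn outside -1 to 1 is refused whole. A call with a gripper value outside its range is refused whole. The fingers move at their own pace and stop on an object; the grip force is fixed at half the most. Time passes only in rows, so rows that do not move let the fingers close. It gives the time, the measured TCP pose, the force and the opening at its end, in the units of the state.
- bot.get_obs(): the state, without advancing time (a new reading comes with each control period).
- bot.camera(name): name is "scene" or "top" or "wrist"; returns (picture, depth): 400x640x3 uint8, red, green, blue; 400x640 float32, mm along the optical axis (not along the pixel's ray), 0 where there is no reading.
- bot.camera_info(name): a dict with "fx", "fy", "cx", "cy" (pixels), "cam_to_world" (4x4, takes a point from camera to world coordinates); the wrist camera has in their place "hand_eye" (4x4, takes a point from camera to tool coordinates, whose origin is the TCP and whose axes are the flange's). Camera axes: x right, y up, looking along -z (the intrinsics and any distortion apply to the point x, -y, -z); pixel columns grow to the right and rows downward; lengths in mm; the calibration is good to about 2 mm. The wrist camera is an equidistant fisheye: a pixel r from the principal point sees the ray r / f radians off the axis. A picture is of the moment at which its call begins: read the wrist's pose just before it. camera_info takes no time and is no camera call.
- bot.close_job(): hands the job in, once; it reports no verdict.
Trained networks look in the newest picture that a camera, given by its name, has taken for a name from the list of things; names that differ only in an ending like _2 or _b are one class to them, and where a whole thing is asked for, a point or a joint stands for the part that bears it (a point fixed in the world has none). Each returns a list of dicts, best first, with "confidence" (0 to 1); they miss things now and then, are a little off and sometimes report something else, mostly with a low value. They report only what shows in the picture. A call takes as long as a camera call.
- bot.search_frame(target, camera): "at" ([x, y, z] in mm, in world coordinates, good to about 4 mm: the middle of the surface that is visible of it).
- bot.tip_of(target, camera): "at" ([x, y, z] in mm, in world coordinates, good to about 4 mm: a listed point, or the origin of a listed thing).
The state is a dict: "time_s": time; "qpos": joint angles; "dq": joint speeds; "effort": joint torques, N m; "ee_pos": TCP position; "tool_rot": TCP orientation; "force": force on the tool from outside, world axes, zero at the start; "torque": the same for the moment, N m; "opening": finger opening in mm.
Only numpy, scipy, OpenCV 4.12 (cv2) and the standard library are available. Lean on these libraries where they do the work, as an engineer would, in place of code of your own. Each camera call takes 0.05 s, during which the arm holds its last target.

## Working session

There is one attempt and no reset: what is moved stays moved. The work goes in short steps, Python scripts to look and compute and a tool call to move; the robot and the scene stay as the last step left them, time stands still between calls to the robot, and variables do not carry over. Pictures are saved under pics/ and viewed, and the job is handed in when it is done.

Besides the shell and the picture viewer there is one more tool, called after "Call:" as name([rows], argument=value, ...), one row to a line, values as JSON. send_rows: Moves the arm, as the interface text tells. Shifts and turns lie within -1 to 1; 1 stands for 0.05 m of shift or 0.1 rad of turn. Its arguments: {"type":"object","properties":{"moves":{"type":"array"}},"required":["moves"]}

```bash
mkdir -p pics; ls; python3 - <<'E'
from bench import bot
import cv2
o=bot.get_obs();print({k:o[k] for k in('time_s','ee_pos','tool_rot','force','opening')})
for c in('scene','top'):
    p,d=bot.camera(c);cv2.imwrite(f'pics/{c}0.png',p[:,:,::-1])
    for t in ['rack','button_left','button_middle','button_right','tab_left','tab_middle','tab_right']:
        print(c,t,[(round(r['confidence'],2),[round(float(x),1) for x in r['at']]) for r in bot.tip_of(t,c)[:2]])
E
```

```text
pics
{'time_s': 0.0, 'ee_pos': array([255.1612138 , 570.11586021, 221.73955748]), 'tool_rot': array([-6.56021497e-01, -3.07214552e+00,  2.27758503e-03]), 'force': array([-0.17910493,  0.31386331, -0.39534063]), 'opening': 87.03915758420403}
scene rack [(0.91, [547.6, 137.0, 2.2])]
scene button_left []
scene button_middle []
scene button_right []
scene tab_left [(0.62, [476.5, 219.9, 83.8])]
scene tab_middle [(0.79, [499.7, 118.9, 83.9])]
scene tab_right [(0.96, [519.4, 22.2, 83.6])]
top rack []
top button_left [(0.42, [762.5, -0.6, 0.0])]
top button_middle []
top button_right []
top tab_left [(0.56, [476.3, 213.0, 83.8])]
top tab_middle [(0.61, [493.0, 123.2, 81.1]), (0.56, [418.0, -181.5, -2.3])]
top tab_right [(0.85, [521.9, 29.3, 82.3])]
```

View pics/scene0.png

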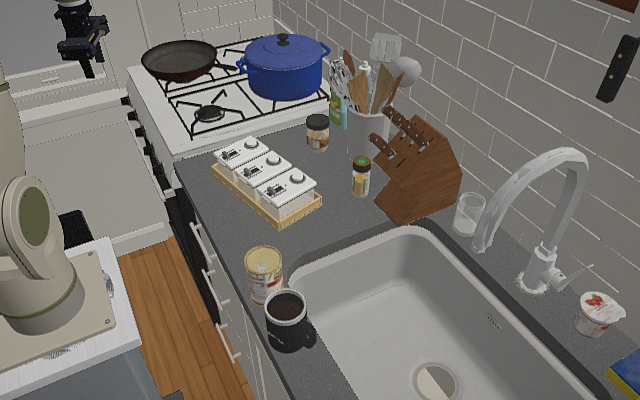

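View pics/top0.png

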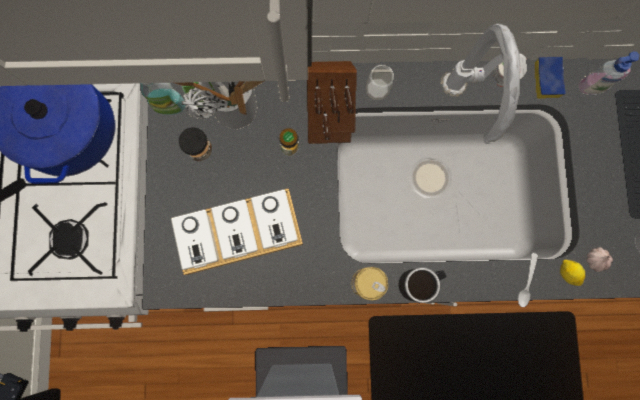

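The scene view shows the rack with three boxes. In the top view the buttons are at about (191,225), (231,214) and (271,204), and the tabs at about (197,250), (237,241) and (278,229). Next I'll zoom in and measure.

```bash
cat > h.py <<'E'
from bench import bot
import numpy as np,cv2
def world(c,u,v,d=None,z=None):
    i=bot.camera_info(c);M=np.array(i['cam_to_world'])
    r=np.array([(u-i['cx'])/i['fx'],-(v-i['cy'])/i['fy'],-1.])
    if z is not None:
        R=M[:3,:3]@r; d=(z-M[2,3])/R[2]
    return M[:3,:3]@(r*d)+M[:3,3]
E
python3 - <<'E'
from h import *
p,d=bot.camera('top');np.save('td.npy',d);cv2.imwrite('top.png',p[:,:,::-1])
i=bot.camera_info('top');print({k:np.round(np.array(v),3).tolist() for k,v in i.items()})
c=p[180:280,165:310,::-1];cv2.imwrite('pics/topz.png',cv2.resize(c,None,fx=5.5,fy=5.5,interpolation=cv2.INTER_CUBIC))
# height map region
vv,uu=np.mgrid[180:280,165:310]
W=np.array([world('top',u,v,d[v,u]) for u,v in zip(uu.ravel(),vv.ravel())])
np.save('W.npy',W.reshape(100,145,3))
z=W[:,2];print(np.histogram(z,bins=np.arange(-5,110,5)))
lid=W[(z>70)&(z<95)]
rect=cv2.minAreaRect(lid[:,:2].astype(np.float32));print(rect)
h=z.reshape(100,145);im=np.clip((h-60)*6,0,255).astype(np.uint8);cv2.imwrite('pics/hz.png',cv2.resize(im,None,fx=5.5,fy=5.5,interpolation=cv2.INTER_NEAREST))
E
```

```text
{'fx': 520.033, 'fy': 520.033, 'cx': 314.188, 'cy': 199.351, 'cam_to_world': [[-0.024, 0.987, -0.159, 417.336], [-1.0, -0.023, 0.011, -43.045], [0.007, 0.16, 0.987, 1292.633], [0.0, 0.0, 0.0, 1.0]]}Traceback (most recent call last):
  File "<stdin>", line 7, in <module>
  File "h.py", line 4, in world
    i=bot.camera_info(c);M=np.array(i['cam_to_world'])
ValueError: time passes only in moves, steps and waits
```

View pics/topz.png

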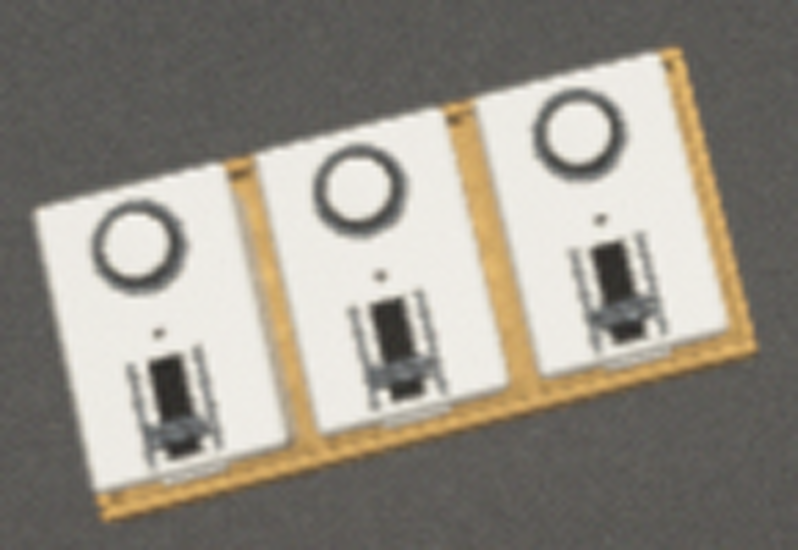

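```bash
sed -i 's/^def world/INF={c:bot.camera_info(c) for c in("scene","top")}\ndef world/; s/i=bot.camera_info(c);M/i=INF[c];M/' h.py
python3 - <<'E'
from h import *
d=np.load('td.npy')
vv,uu=np.mgrid[180:280,165:310]
W=np.array([world('top',u,v,d[v,u]) for u,v in zip(uu.ravel(),vv.ravel())])
z=W[:,2];print(np.histogram(z,bins=np.arange(-5,110,5)))
lid=W[(z>68)&(z<95)]
rect=cv2.minAreaRect(lid[:,:2].astype(np.float32));print(rect)
h=z.reshape(100,145);im=np.clip((h-60)*6,0,255).astype(np.uint8);cv2.imwrite('pics/hz.png',cv2.resize(im,None,fx=5.5,fy=5.5,interpolation=cv2.INTER_NEAREST))
f=lambda x,y:((x+.5)/5.5-.5+165,(y+.5)/5.5-.5+180)
B=[world('top',*f(*q),z=86) for q in((138,246),(359,190),(578,134))]
print(np.round(B,1))
T=[world('top',*f(*q),z=89) for q in((181,433),(402,375),(622,318))]
print('tabs',np.round(T,1))
L=[world('top',*f(*q),z=76) for q in((36,210),(98,491),(290,440),(228,162),(476,100),(540,375),(730,328),(662,52))]
print(np.round(L,1))
s=B[0]-B[2];print(np.arctan2(-s[0],s[1]),np.linalg.norm(s))
E
```

```text
(array([4130, 2891,  381,   60,   48,  140,  436,  159,   23,    5,    0,
          0,    0,    9,  160, 2303, 2682,  322,  249,   46,    0,    0]), array([ -5,   0,   5,  10,  15,  20,  25,  30,  35,  40,  45,  50,  55,
        60,  65,  70,  75,  80,  85,  90,  95, 100, 105]))
((547.1758422851562, 133.87335205078125), (129.28076171875, 277.9478759765625), 13.133939743041992)
[[560.1 234.7  86. ]
 [581.8 141.3  86. ]
 [603.7  48.   86. ]]
tabs [[480.7 215.   89. ]
 [502.7 122.7  89. ]
 [524.4  30.2  89. ]]
[[577.8 280.7  76. ]
 [457.9 252.4  76. ]
 [477.3 171.8  76. ]
 [596.6 198.9  76. ]
 [621.1  92.5  76. ]
 [502.2  66.   76. ]
 [520.2 -14.9  76. ]
 [640.2  12.2  76. ]]
0.22956821191354448 191.64979281083714
```

View pics/hz.png

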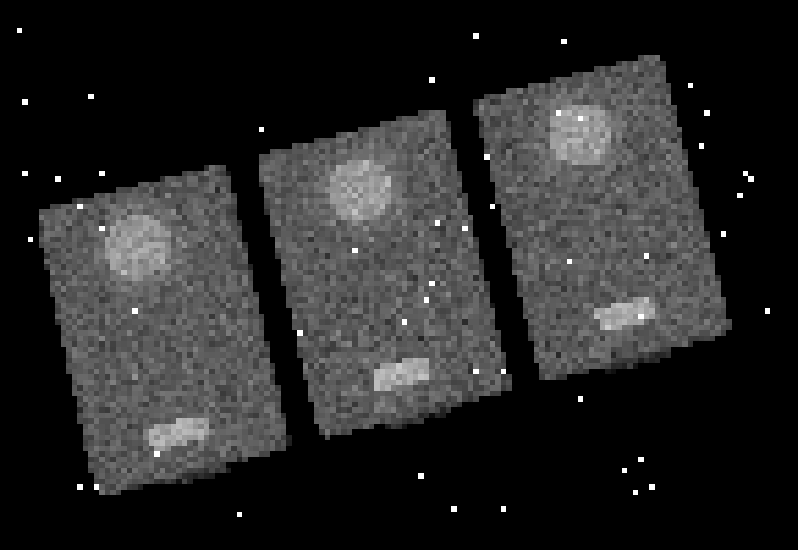

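Three methods agree: button spacing is 96 mm, rack yaw is about 0.235 rad, and the lid centre is about (548, 134). I'll close the fingers and turn the tool so its x points along the rack's −x.

```bash
cat >> h.py <<'E'
from scipy.spatial.transform import Rotation as Ro
YAW=0.235
def tell(tgt):
    o=bot.get_obs();R=Ro.from_rotvec(o['tool_rot']).as_matrix()
    y=np.arctan2(R[1,0],R[0,0]);d=R.T@(np.array(tgt)-o['ee_pos'])
    print('t',o['time_s'],'pos',np.round(o['ee_pos'],2),'F',np.round(o['force'],2),'turn left(units, tool z)',np.round(-(((np.pi+YAW)-y+np.pi)%(2*np.pi)-np.pi)/.1,2),'tool shift mm',np.round(d,1),'units',np.round(d/50,3),'tilt',np.round(R[:,2],3))
E
python3 -c "
from h import *
tell([560,234.7,150])"
```

```text
t 0.85 pos [255.33 570.52 222.61] F [ 0.18 -0.06  0.21] turn left(units, tool z) -6.56 tool shift mm [-415.3 -182.1   72.6] units [-8.305 -3.641  1.452] tilt [ 0.  0. -1.]
```

Call:
send_rows([
  [0, 0, 0, -0.82, 0],
  [0, 0, 0, -0.82, 0],
  [0, 0, 0, -0.82, 0],
  [0, 0, 0, -0.82, 0],
  [0, 0, 0, -0.82, 0],
  [0, 0, 0, -0.82, 0],
  [0, 0, 0, -0.82, 0],
  [0, 0, 0, -0.82, 0],
  [0, 0, 0, 0, 0],
])

```text
time_s: 1.75
ee_pos: [255.4, 570.5, 222.6]
tool_rot: [0.37, -3.12, -0.0]
force: [0.1, 0.5, 0.7]
opening: 23.1
```

```bash
python3 -c "
from h import *
tell([560,234.7,130])"
```

```text
t 1.75 pos [255.35 570.46 222.56] F [0.1  0.48 0.71] turn left(units, tool z) 0.01 tool shift mm [-217.5 -397.8   92.5] units [-4.351 -7.956  1.85 ] tilt [-0.  0. -1.]
```

Call:
send_rows([
  [-0.29, -0.53, 0.1, 0, 0],
  [-0.29, -0.53, 0.1, 0, 0],
  [-0.29, -0.53, 0.1, 0, 0],
  [-0.29, -0.53, 0.1, 0, 0],
  [-0.29, -0.53, 0.1, 0, 0],
  [-0.29, -0.53, 0.1, 0, 0],
  [-0.29, -0.53, 0.1, 0, 0],
  [-0.29, -0.53, 0.1, 0, 0],
  [-0.29, -0.53, 0.1, 0, 0],
  [-0.29, -0.53, 0.1, 0, 0],
  [-0.29, -0.53, 0.1, 0, 0],
  [-0.29, -0.53, 0.1, 0, 0],
  [-0.29, -0.53, 0.1, 0, 0],
  [-0.29, -0.53, 0.1, 0, 0],
  [-0.29, -0.53, 0.1, 0, 0],
  [0, 0, 0, 0, 0],
])

```text
time_s: 3.35
ee_pos: [561.9, 229.7, 146.8]
tool_rot: [-0.355, 3.121, -0.004]
force: [-0.8, 0.2, -0.8]
opening: -0.1
```

```bash
python3 -c "
from h import *
tell([560,234.7,94])
p,d=bot.camera('top');cv2.imwrite('pics/t1.png',cv2.resize(p[160:300,140:330,::-1],None,fx=4,fy=4))
p,d=bot.camera('wrist');cv2.imwrite('pics/w1.png',p[:,:,::-1])
for c in ['wrist']:
  for t in ['button_left','button_middle','button_right','tab_left','tab_middle','tab_right']:
        print(c,t,[(round(r['confidence'],2),[round(float(x),1) for x in r['at']]) for r in bot.tip_of(t,c)[:2]])
"
```

```text
t 3.35 pos [561.9  229.71 146.8 ] F [-0.82  0.17 -0.81] turn left(units, tool z) -0.09 tool shift mm [ 0.7  5.4 52.8] units [0.014 0.108 1.056] tilt [ 0.    -0.003 -1.   ]
wrist button_left []
wrist button_middle [(0.31, [414.7, -182.3, -3.1])]
wrist button_right []
wrist tab_left []
wrist tab_middle [(0.77, [499.0, 119.7, 81.4])]
wrist tab_right [(0.49, [500.6, 119.1, 83.8])]
```

View pics/w1.png

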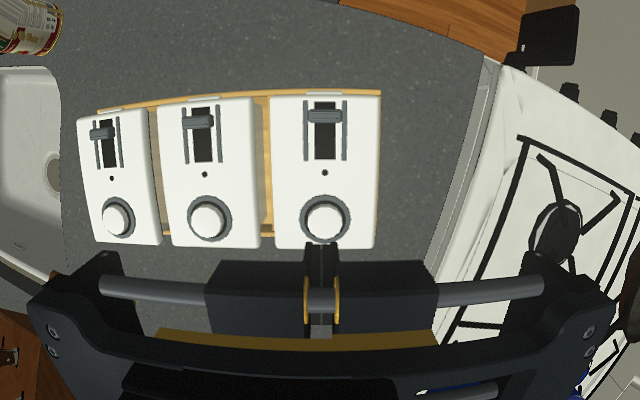

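View pics/t1.png

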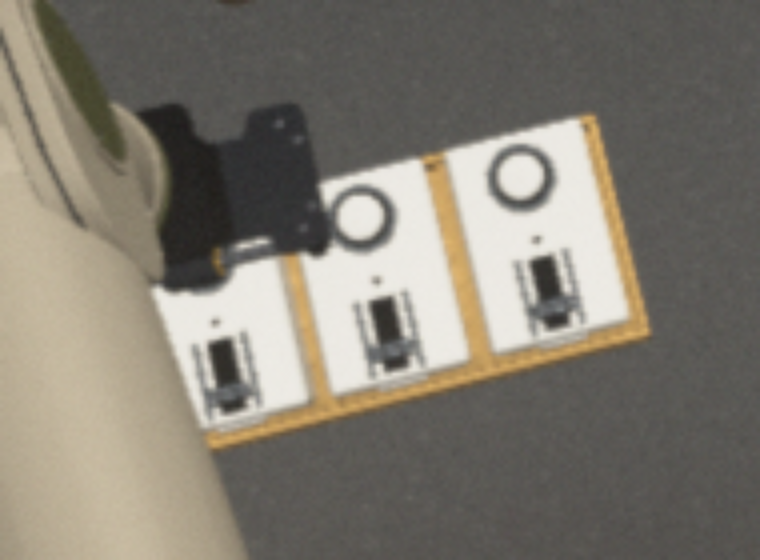

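The wrist view shows the left button at (325,219), the middle one at (208,220) and the right one at (119,220), with the closed fingers just behind the left button. I'll cross-check those positions with the fisheye model.

```bash
cat >> h.py <<'E'
def wworld(u,v,z,o):
    i=bot.camera_info('wrist');f=i['fx'];a=np.array([(u-i['cx'])/i['fx'],(v-i['cy'])/i['fy']]);r=np.linalg.norm(a)
    ray=np.array([np.sin(r)*a[0]/r,-np.sin(r)*a[1]/r,-np.cos(r)])
    H=np.array(i['hand_eye']);R=Ro.from_rotvec(o['tool_rot']).as_matrix()
    c=R@H[:3,3]+o['ee_pos'];w=R@H[:3,:3]@ray
    return c+w*(z-c[2])/w[2]
E
python3 -c "
from h import *
o=bot.get_obs();i=bot.camera_info('wrist');print({k:np.round(v,3).tolist() for k,v in i.items()})
for q in((325,219),(208,220),(117,220)): print(np.round(wworld(*q,86,o),1))
for q in((325,124),(198,130),(101,140)): print('tab robotside top edge?',np.round(wworld(q[0],q[1]-14,89,o),1))
"
```

```text
{'fx': 309.707, 'fy': 309.707, 'cx': 320.945, 'cy': 206.209, 'hand_eye': [[0.002, 0.953, 0.303, 82.923], [1.0, -0.002, -0.001, 0.62], [-0.0, 0.303, -0.953, -162.382], [0.0, 0.0, 0.0, 1.0]]}
[556.9 239.2  86. ]
[580.4 147.8  86. ]
[604.   56.8  86. ]
tab robotside top edge? [477.  219.5  89. ]
tab robotside top edge? [499.9 128.3  89. ]
tab robotside top edge? [521.3  35.6  89. ]
```

```bash
python3 -c "
from h import *
tell([560,234.7,94]);o=bot.get_obs()
p,d=bot.camera('wrist');cv2.imwrite('pics/w2.png',cv2.resize(p[80:260,60:400,::-1],None,fx=2.3,fy=2.3,interpolation=cv2.INTER_CUBIC));tell([560,234.7,94])
"
```

```text
t 3.75 pos [558.99 235.63 147.79] F [ 0.36 -0.47  0.02] turn left(units, tool z) 0.01 tool shift mm [-0.7 -1.2 53.8] units [-0.015 -0.023  1.076] tilt [ 0.     0.001 -1.   ]
t 3.8 pos [559.09 235.39 147.73] F [-0.88 -0.65 -0.09] turn left(units, tool z) 0.01 tool shift mm [-0.7 -0.9 53.7] units [-0.014 -0.018  1.075] tilt [ 0.  0. -1.]
```

View pics/w2.png

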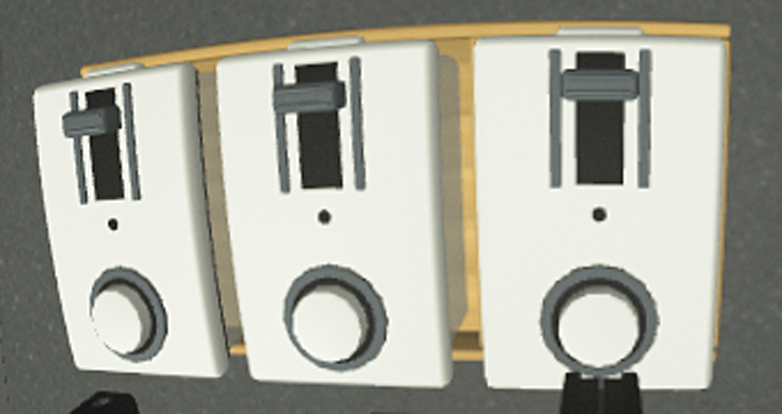

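```bash
python3 -c "
from h import *
o=bot.get_obs()
g=lambda x,y:((x+.5)/2.3-.5+60,(y+.5)/2.3-.5+80)
for q in((598,333),(330,324),(117,317)): print(np.round(wworld(*g(*q),86,o),1))
for q in((600,72),(307,86),(85,112)): print('tab face top',np.round(wworld(*g(*q),89,o),1))
"
```

```text
[562.3 236.   86. ]
[582.  143.5  86. ]
[603.6  48.8  86. ]
tab face top [478.5 216.4  89. ]
tab face top [501.4 124.3  89. ]
tab face top [524.   30.4  89. ]
```

The settled wrist measurement agrees with the top camera to within 2 mm. I'll descend over the left button.

Call:
send_rows([
  [-0.03, 0, 0.3, 0, 0],
  [0, 0, 0.3, 0, 0],
  [0, 0, 0.3, 0, 0],
  [0, 0, 0.2, 0, 0],
  [0, 0, 0.04, 0, 0],
  [0, 0, 0, 0, 0],
  [0, 0, 0, 0, 0],
])

```text
time_s: 4.5
ee_pos: [561.3, 235.1, 91.1]
tool_rot: [-0.368, 3.119, 0.001]
force: [-0.6, -0.4, -0.1]
opening: 0.4
```

Call:
send_rows([
  [0, 0, 0.02, 0, 0],
  [0, 0, 0.02, 0, 0],
  [0, 0, 0, 0, 0],
  [0, 0, 0, 0, 0],
])

```text
time_s: 4.9
ee_pos: [561.0, 235.0, 88.7]
tool_rot: [-0.368, 3.12, 0.0]
force: [-0.5, -0.1, 0.1]
opening: 0.6
```

Call:
send_rows([
  [0, 0, 0.02, 0, 0],
  [0, 0, 0, 0, 0],
  [0, 0, 0, 0, 0],
])

```text
time_s: 5.2
ee_pos: [560.9, 235.0, 87.5]
tool_rot: [0.369, -3.12, -0.0]
force: [-0.8, 0.1, 0.3]
opening: 0.2
```

Call:
send_rows([
  [0, 0, 0.02, 0, 0],
  [0, 0, 0, 0, 0],
  [0, 0, 0, 0, 0],
])

```text
time_s: 5.5
ee_pos: [560.9, 235.0, 86.6]
tool_rot: [-0.369, 3.12, 0.0]
force: [-0.0, 0.0, 0.3]
opening: 0.3
```

Call:
send_rows([
  [0, 0, 0.02, 0, 0],
  [0, 0, 0, 0, 0],
  [0, 0, 0, 0, 0],
])

```text
time_s: 5.8
ee_pos: [561.0, 235.0, 86.0]
tool_rot: [-0.368, 3.12, 0.0]
force: [-2.2, -0.6, 6.1]
opening: 0.3
```

Call:
send_rows([
  [0, 0, 0.01, 0, 0],
  [0, 0, 0, 0, 0],
  [0, 0, 0, 0, 0],
])

```text
time_s: 6.1
ee_pos: [561.0, 235.1, 85.6]
tool_rot: [-0.369, 3.12, 0.0]
force: [-1.8, -1.1, 5.6]
opening: 0.6
```

Call:
send_rows([
  [0, 0, 0.01, 0, 0],
  [0, 0, 0, 0, 0],
  [0, 0, 0, 0, 0],
])

```text
time_s: 6.4
ee_pos: [561.0, 235.0, 85.3]
tool_rot: [-0.368, 3.12, 0.0]
force: [-2.9, -0.6, 7.2]
opening: 0.5
```

Call:
send_rows([
  [0, 0, 0.01, 0, 0],
  [0, 0, 0, 0, 0],
  [0, 0, 0, 0, 0],
])

```text
time_s: 6.7
ee_pos: [561.0, 235.0, 84.9]
tool_rot: [-0.368, 3.12, 0.001]
force: [-2.6, -1.3, 8.4]
opening: 0.4
```

Fz is 8.4 N and still rising, above the 5 N snap peak, so the left box is sealed. Lift off and go to the middle button.

Call:
send_rows([
  [0, 0, -0.15, 0, 0],
  [0, 0, -0.15, 0, 0],
  [0.026, -0.4, 0, 0, 0],
  [0, -0.5, 0, 0, 0],
  [0, -0.5, 0, 0, 0],
  [0, -0.4, 0, 0, 0],
  [0, -0.1, 0, 0, 0],
  [0, 0, 0, 0, 0],
  [0, 0, 0.1, 0, 0],
  [0, 0, 0.06, 0, 0],
  [0, 0, 0, 0, 0],
  [0, 0, 0, 0, 0],
  [0, 0, 0, 0, 0],
])

```text
time_s: 8.0
ee_pos: [581.8, 142.6, 91.1]
tool_rot: [-0.369, 3.12, 0.0]
force: [0.3, -0.4, 0.6]
opening: 0.2
```

Call:
send_rows([
  [0, 0, 0.04, 0, 0],
  [0, 0, 0.04, 0, 0],
  [0, 0, 0, 0, 0],
  [0, 0, 0, 0, 0],
])

```text
time_s: 8.4
ee_pos: [581.7, 142.3, 87.0]
tool_rot: [0.368, -3.12, -0.0]
force: [-0.7, 0.5, -0.5]
opening: 0.6
```

Call:
send_rows([
  [0, 0, 0.02, 0, 0],
  [0, 0, 0, 0, 0],
  [0, 0, 0, 0, 0],
])

```text
time_s: 8.7
ee_pos: [581.9, 142.3, 86.4]
tool_rot: [-0.368, 3.12, 0.0]
force: [-1.6, 0.1, 3.9]
opening: 0.5
```

Call:
send_rows([
  [0, 0, 0.01, 0, 0],
  [0, 0, 0, 0, 0],
  [0, 0, 0, 0, 0],
])

```text
time_s: 9.0
ee_pos: [581.9, 142.3, 85.7]
tool_rot: [-0.369, 3.12, 0.0]
force: [-1.6, -0.0, 4.7]
opening: 0.2
```

Call:
send_rows([
  [0, 0, 0.01, 0, 0],
  [0, 0, 0, 0, 0],
  [0, 0, 0, 0, 0],
])

```text
time_s: 9.3
ee_pos: [581.9, 142.4, 85.1]
tool_rot: [-0.369, 3.12, 0.0]
force: [-1.0, -0.7, 4.8]
opening: 0.7
```

Call:
send_rows([
  [0, 0, 0.01, 0, 0],
  [0, 0, 0, 0, 0],
  [0, 0, 0, 0, 0],
])

```text
time_s: 9.6
ee_pos: [581.9, 142.3, 84.6]
tool_rot: [-0.369, 3.12, 0.0]
force: [-0.7, -1.2, 4.7]
opening: 0.5
```

Call:
send_rows([
  [0, 0, 0.01, 0, 0],
  [0, 0, 0, 0, 0],
  [0, 0, 0, 0, 0],
])

```text
time_s: 9.9
ee_pos: [581.9, 142.3, 84.1]
tool_rot: [-0.369, 3.12, 0.0]
force: [-0.5, -1.3, 4.8]
opening: 0.7
```

The force stays flat at 4.8 N about 2.2 mm down, so this is the slack box. I'll push on through the click.

Call:
send_rows([
  [0, 0, 0.02, 0, 0],
  [0, 0, 0, 0, 0],
  [0, 0, 0, 0, 0],
])

```text
time_s: 10.2
ee_pos: [581.9, 142.3, 83.0]
tool_rot: [-0.369, 3.12, 0.0]
force: [0.5, -0.5, 4.1]
opening: 0.6
```

Call:
send_rows([
  [0, 0, 0.02, 0, 0],
  [0, 0, 0, 0, 0],
  [0, 0, 0, 0, 0],
])

```text
time_s: 10.5
ee_pos: [581.8, 142.3, 81.9]
tool_rot: [-0.369, 3.12, 0.0]
force: [0.9, -0.8, 2.3]
opening: 0.7
```

Call:
send_rows([
  [0, 0, 0.015, 0, 0],
  [0, 0, 0, 0, 0],
  [0, 0, 0, 0, 0],
])

```text
time_s: 10.8
ee_pos: [581.8, 142.3, 81.5]
tool_rot: [-0.369, 3.12, 0.0]
force: [-1.1, -0.6, 5.8]
opening: 0.6
```

Force dipped to 2.3 N at 4.1 mm and then rose against the stop, so the button clicked fully. I'll lift off and move behind the middle tab.

Call:
send_rows([
  [0, 0, -0.24, 0, 0],
  [0, 0, -0.24, 0, 0],
  [0.3, 0, 0, 0, 0],
  [0.4, 0, 0, 0, 0],
  [0.5, 0, 0, 0, 0],
  [0.5, 0, 0, 0, 0],
  [0.3, 0, 0, 0, 0],
  [0.066, 0, 0, 0, 0],
  [0, 0, 0, 0, 0],
  [0, 0, 0, 0, 0],
  [0, 0, 0, 0, 0],
])

```text
time_s: 11.9
ee_pos: [482.0, 118.4, 105.4]
tool_rot: [-0.369, 3.12, 0.0]
force: [-0.3, -0.3, -0.1]
opening: 0.4
```

```bash
python3 -c "
from h import *
tell([481.5,117.8,81.5]);o=bot.get_obs()
p,d=bot.camera('wrist');cv2.imwrite('pics/w3.png',p[:,:,::-1])
p,d=bot.camera('top');cv2.imwrite('pics/t3.png',cv2.resize(p[160:300,140:330,::-1],None,fx=4,fy=4))
p,d=bot.camera('scene');cv2.imwrite('pics/s3.png',cv2.resize(p[100:240,180:340,::-1],None,fx=4,fy=4,interpolation=cv2.INTER_CUBIC))
"
```

```text
t 11.9 pos [482.01 118.44 105.39] F [-0.3  -0.27 -0.11] turn left(units, tool z) 0.0 tool shift mm [ 0.7 -0.5 23.9] units [ 0.013 -0.01   0.478] tilt [ 0.  0. -1.]
```

View pics/w3.png

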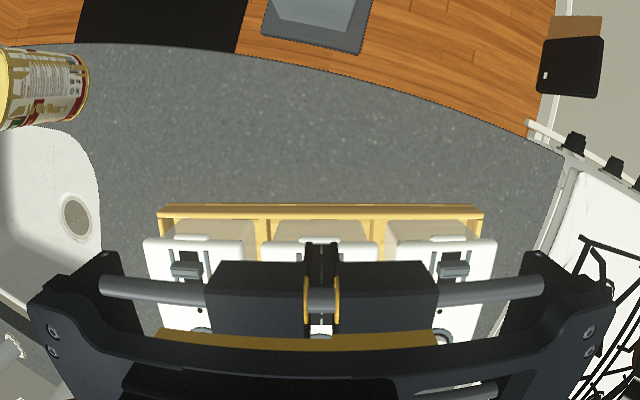

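View pics/s3.png

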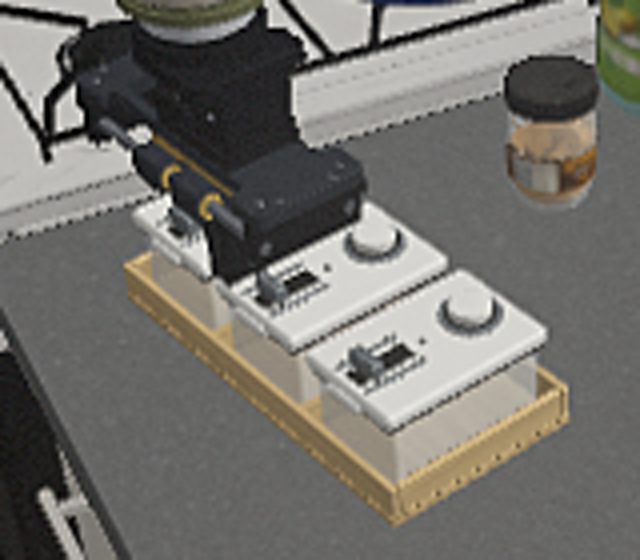

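The fingers are centred on the middle lid (wrist column 321, lid spans 262–380) and sit behind its tab. Descend.

Call:
send_rows([
  [0.03, 0, 0.15, 0, 0],
  [0, 0, 0.15, 0, 0],
  [0, 0, 0.1, 0, 0],
  [0, 0, 0.06, 0, 0],
  [0, 0, 0.02, 0, 0],
  [0, 0, 0, 0, 0],
  [0, 0, 0, 0, 0],
])

```text
time_s: 12.75
ee_pos: [480.0, 117.9, 81.5]
tool_rot: [-0.369, 3.12, 0.0]
force: [0.0, 0.3, -0.5]
opening: 0.6
```

Call:
send_rows([
  [-0.08, 0, 0, 0, 0],
  [-0.08, 0, 0, 0, 0],
  [-0.08, 0, 0, 0, 0],
  [-0.08, 0, 0, 0, 0],
  [-0.06, 0, 0, 0, 0],
])

```text
time_s: 13.25
ee_pos: [498.5, 122.3, 81.2]
tool_rot: [0.369, -3.119, 0.0]
force: [-3.3, -0.1, 3.2]
opening: 0.6
```

Call:
send_rows([
  [-0.06, 0, 0, 0, 0],
  [-0.06, 0, 0, 0, 0],
  [-0.06, 0, 0, 0, 0],
  [0, 0, 0, 0, 0],
])

```text
time_s: 13.65
ee_pos: [507.6, 124.5, 81.3]
tool_rot: [-0.369, 3.119, 0.0]
force: [-0.7, -0.5, 0.1]
opening: 0.7
```

Call:
send_rows([
  [-0.04, 0, 0, 0, 0],
  [-0.04, 0, 0, 0, 0],
  [0, 0, 0, 0, 0],
  [0, 0, 0, 0, 0],
])

```text
time_s: 14.05
ee_pos: [511.2, 125.3, 81.3]
tool_rot: [-0.368, 3.119, 0.0]
force: [-1.7, -0.5, 0.1]
opening: 0.6
```

Call:
send_rows([
  [-0.04, 0, 0, 0, 0],
  [0, 0, 0, 0, 0],
  [0, 0, 0, 0, 0],
])

```text
time_s: 14.35
ee_pos: [511.8, 125.5, 81.1]
tool_rot: [0.368, -3.117, 0.0]
force: [-8.1, -2.4, 4.9]
opening: 0.4
```

Call:
send_rows([
  [-0.04, 0, 0, 0, 0],
  [0, 0, 0, 0, 0],
  [0, 0, 0, 0, 0],
])

```text
time_s: 14.65
ee_pos: [512.1, 125.6, 80.8]
tool_rot: [0.368, -3.114, 0.001]
force: [-15.8, -3.8, 11.0]
opening: 0.2
```

Call:
send_rows([
  [-0.03, 0, 0, 0, 0],
  [0, 0, 0, 0, 0],
  [0, 0, 0, 0, 0],
])

```text
time_s: 14.95
ee_pos: [512.2, 125.6, 80.6]
tool_rot: [0.367, -3.111, 0.002]
force: [-21.7, -6.4, 15.6]
opening: 0.4
```

The force is climbing with almost no movement, so the tab is at its stop. Back off, lift and check.

Call:
send_rows([
  [0.1, 0, 0, 0, 0],
  [0.3, 0, 0, 0, 0],
  [0.2, 0, 0, 0, 0],
  [0, 0, -0.4, 0, 0],
  [0, 0, -0.8, 0, 0],
  [0, 0, -0.9, 0, 0],
  [0.6, 0, -0.6, 0, 0],
  [0.9, 0, 0, 0, 0],
  [0.9, 0, 0, 0, 0],
  [0, 0, 0, 0, 0],
  [0, 0, 0, 0, 0],
  [0, 0, 0, 0, 0],
])

```text
time_s: 16.15
ee_pos: [371.3, 91.9, 216.6]
tool_rot: [-0.368, 3.119, 0.001]
force: [0.2, 0.7, 0.7]
opening: 0.6
```

```bash
python3 -c "
from h import *
tell([481.5,117.8,81.5]);o=bot.get_obs()
p,d=bot.camera('wrist');cv2.imwrite('pics/w4.png',p[:,:,::-1])
p,d=bot.camera('top');np.save('td4.npy',d);cv2.imwrite('pics/t4.png',cv2.resize(p[170:300,150:330,::-1],None,fx=4,fy=4,interpolation=cv2.INTER_CUBIC))
p,d=bot.camera('scene');cv2.imwrite('pics/s4.png',cv2.resize(p[100:240,180:340,::-1],None,fx=4,fy=4,interpolation=cv2.INTER_CUBIC))
"
```

```text
t 16.15 pos [371.28  91.95 216.6 ] F [0.18 0.72 0.67] turn left(units, tool z) 0.0 tool shift mm [-113.    -0.6  135.2] units [-2.261 -0.012  2.705] tilt [ 0.001  0.001 -1.   ]
```

View pics/t4.png

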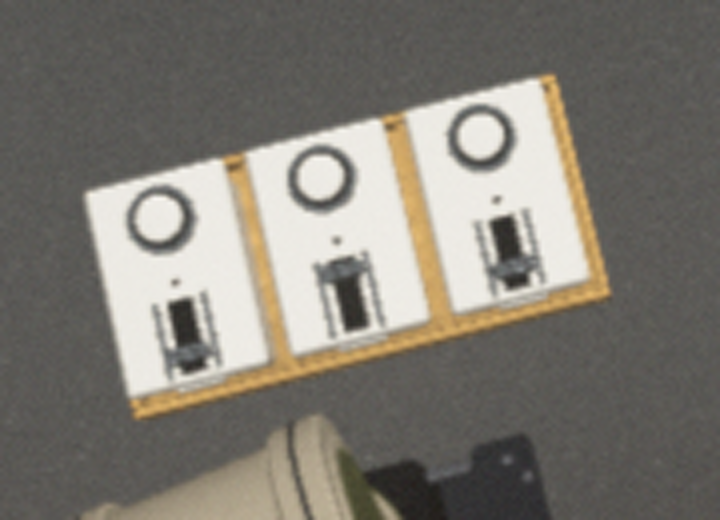

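View pics/s4.png

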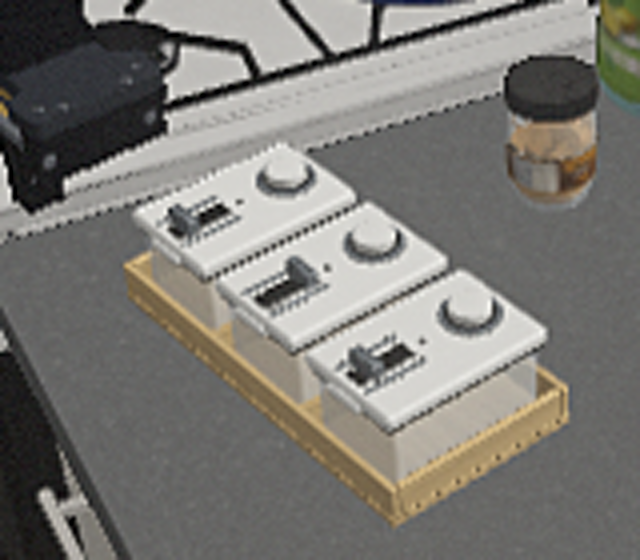

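The middle tab is now at the far end of its slot (344,268 in the zoomed top view), and the other two have not moved. I'll measure the travel and button heights, then hand in.

```bash
python3 -c "
from h import *
d=np.load('td4.npy');d0=np.load('td.npy')
def cl(d):
  out=[]
  vv,uu=np.mgrid[190:275,170:305]
  W=np.array([world('top',u,v,d[v,u]) for u,v in zip(uu.ravel(),vv.ravel())])
  for bx,by in((561,235),(582,142),(603.7,48.3)):
    r=(W[:,:2]-[bx,by])@np.array([[np.cos(YAW),-np.sin(YAW)],[np.sin(YAW),np.cos(YAW)]])
    lid=(abs(r[:,1])<35)&(r[:,0]<-22)&(r[:,0]>-90); L=np.median(W[lid,2])
    b=np.hypot(r[:,0],r[:,1])<11
    t=lid&(abs(r[:,1])<11)&(W[:,2]>L+7)&(W[:,2]<L+20)
    out.append((round(np.median(W[b,2])-L,1),round(np.median(r[t,0]),1)))
  return out
print('button above lid, tab x from button');print(cl(d0));print(cl(d))
tell([0,0,0])
bot.close_job()
"
```

```text
button above lid, tab x from button
[(np.float64(9.7), np.float64(-82.5)), (np.float64(10.0), np.float64(-80.5)), (np.float64(10.4), np.float64(-79.1))]
[(np.float64(9.6), np.float64(-82.1)), (np.float64(10.4), np.float64(-56.8)), (np.float64(10.4), np.float64(-79.1))]
t 16.3 pos [371.1   91.84 216.09] F [ 0.45 -0.33 -0.7 ] turn left(units, tool z) -0.0 tool shift mm [382.2  -2.9 216.3] units [ 7.644 -0.058  4.326] tilt [-0. -0. -1.]
the job is handed in; nothing more can be done
```

The box in the **middle bay** had lost its vacuum. I clicked its button, let it spring up, slid its vent tab open to the stop, and handed the job in at 16.3 s.

- **Left button:** the force kept rising, to 8.4 N at about 1 mm down, so I took it as sealed and stopped there.
- **Middle button:** it stayed under 5 N, fell to 2.3 N about 4 mm down, then hit its stop.
- **Right button:** I never pressed it, since the slack box was already found.
- **Middle tab:** I pushed until the force climbed to about 22 N with almost no further movement. The top camera then measured 23.7 mm of travel from where it started. That is less than the full 26 mm, but the tab may have started slightly open (up to 4 mm). The pictures show it at the end of its slot.
- **Final state:** all three buttons stand about 10 mm above their lids, which is fully up. The left and right tabs have not moved, and the arm is clear with no contact force. I stayed clear of the jars, tin and mug throughout, but did not measure their positions again at the end.

One early wrist-camera measurement was up to 9 mm off the top camera because the arm was still settling. I repeated it at rest and the two agreed to within about 2 mm.

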